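# Set the stop screw to the thick setting block

### The job

Lay the thick setting block flat on the base plate of the stop fixture, its tongue lengthwise under the raised stop screw and its grip head outside toward the open front. Then turn the T-handled driver clockwise until the screw's sprung foot bears lightly on the block, pressed in by 3 or 4 mm and never screwed down hard. Leave the block there and let go.

Things in the scene. Friction and masses are not known exactly. Their poses are not given: they have to be found in the camera images.
- thick_block_grip (a point): Thick setting block, plain steel, loose: upright grip head 30 x 30 x 54 mm (x, y, z), flat tongue 30 mm wide, 36 mm thick, running along +x to 125 mm from the head's axis. Point: on the head's axis, 36 mm above the underside; z up. Pinch the head across its 30 mm width (y). A like block beside it, left or right, has a tongue only 18 mm thick: not wanted.
- stop_seat (a point): Fixed fixture: base plate x -135 to 95, y +-55, 12 mm thick; rear post from x 56 mm; arm over the plate, nose at x -20, height 60 to 78 mm. Point: on the plate's top, right below the screw; z up, x from open front to post. Block's grip point belongs at x -110, y 0, z 36 mm here, tongue along x: lower it 60 mm or more in front of that and slide in; the brass foot (20 mm wide) clears it by 9 mm.
- driver_handle (a point): Centre of the black bar handle of the driver, captive in the stop screw, 58 x 14 x 34 mm, 117 mm above the base plate, over stop_seat. x along the bar (turns with it), z up. Pinch it from above across its 14 mm thickness (y). It turns in place and stays at its height.
- driver (a joint): Driver angle (rad): starts at 0 to 0.2, grows clockwise seen from above, range 0 to 2.1, stays where left (friction 0.12 N m). Lowers the screw's foot 12 mm per rad, from 48 mm above the plate at 0. With the thick block in place the foot touches at 1.0; 1.29 presses it in 3.5 mm; beyond 1.8 it is driven hard.
- foot (a joint): How far the sprung foot of the stop screw is pressed in (m): 0 while it hangs free, 0.010 when fully pressed in; spring 0.5 N per mm.

How it is judged:
On the way:
1. the thick setting block lies under the stop screw while the foot still hangs free above it (x of thick_block_grip in the frame of stop_seat between -0.125 and -0.095 m and y of thick_block_grip in the frame of stop_seat between -0.015 and 0.015 m and z of thick_block_grip in the frame of stop_seat between 0.028 and 0.044 m and angle between the x axis of thick_block_grip and the x axis of stop_seat, either way round below 0.2 rad and value of joint foot below 0.0005 m and value of joint driver below 0.7 rad), for 0.2 s.
At the end, for the whole second after the job is handed in: The thick setting block lies flat on the base plate with its grip point 110 mm in front of the stop axis (within 15 mm along and across, turned less than 0.2 rad), and the sprung foot rests on it, pressed in by 0.7 to 7.5 mm; the driver is at rest (x of thick_block_grip in the frame of stop_seat between -0.125 and -0.095 m and y of thick_block_grip in the frame of stop_seat between -0.015 and 0.015 m and z of thick_block_grip in the frame of stop_seat between 0.028 and 0.044 m and angle between the x axis of thick_block_grip and the x axis of stop_seat, either way round below 0.2 rad and value of joint foot between 0.0007 and 0.0075 m and velocity of joint driver between -0.05 and 0.05 rad/s); the robot touches nothing.
It fails at once if the stop screw is driven down hard, its foot pressed in to the end (over 9.5 mm) (value of joint foot above 0.0095 m).
It also fails if it takes over 51 s, if anything falls off the work surface, if the arm or the gripper's body presses on something with over 40 N, if the wrist force passes 120 N, or if a joint passes its speed limit or range.

### The arm

A 6-joint arm with a two-finger parallel gripper is mounted at the origin on a cart in front of the work surface, level with it; the furniture and walls round the work are solid. World frame = base frame: x ahead of the robot, y to its left, z up, the work surface at z = 0. Lengths are in m, angles in rad, forces in N, time in s.
With the tool pointing down it reaches from about 0.35 to 0.975 m from the base axis. Payload 17.4 kg.
Tool frame: the origin (TCP) lies at the very end of the fingers, on their centre line; the grasp point (between the pads) lies r.pinch_z behind it (r.pinch_z is the distance from the TCP to the grasp point, in m); z points along the fingers, y is the line along which they close (so a half turn about z gives the same grasp; the last joint's range is limited). The gripper opens to 85 mm and grips with 20 to 120 N. Pads are 22 mm wide; open, the fingers measure 114 mm over their backs; the gripper's body (76 mm by 85 mm) begins 54 mm behind the grasp point. The pads swing forward as they close: fully open they stand 13 mm farther back than shut.
Start: joints at [1.162, 0.116, 1.442, -0, 1.584, -0.038], TCP at [0.245, 0.629, 0.231] pointing down, gripper open.
Joint ranges: [-2.83, 2.83], [-0.83, 2.19], [0.07, 2.5], [-1.14, 4.28], [0.01, 3], [-2.97, 2.97]. Speed limits (rad/s): [1.89, 1.89, 2.22, 3.14, 3.14, 3.14].

### API

Orientations are given as a unit quaternion [w, x, y, z].
In Python, from cell import r gives the robot as it stands.
- The arm moves only by the tool drive_tool, never from a script. Its argument "commands" is one flat list of numbers, 7 for each row, row after row: the shift along the tool's x, y, z as a fraction of full scale, then the turn, a rotation vector about the tool's x, y, z as a fraction of full scale, then the closure, from 0 (fully open) to 1 (shut). In form: [tx, ty, tz, wx, wy, wz, hand, tx, ty, tz, wx, wy, wz, hand, ...]. A call has exactly 5 rows; each row is the pose to reach, as a shift and turn from the pose commanded when the call began, along the tool's axes at that moment; what a row does not reach only later rows make up. Full scale, the value 1, is 0.25 m for a shift and pi/4 rad for a turn. A row lasts 1/8 s, in which the tool goes at most 62.5 mm and 10.7 degrees, less where a joint would pass 70% of its speed; a pose out of reach is approached as far as the arm can. A call with a number of a shift or a turn outside -1 to 1 is refused whole. A call with a gripper value outside its range is refused whole. The fingers move at their own pace and stop on an object; "grip_force" is the grip in N (left out, the last holds). Time passes only in rows, so rows that repeat a pose let the fingers close, or fill a call up. It gives the time, the measured TCP pose, the force, the opening and the grip force at its end, in the units of the state.
- r.observe(): the state, without advancing time (a new reading comes with each control period).
- r.read_camera(name): name is "side" or "top"; returns a dict with "image" (420x560x3 uint8, blue, green, red), "fov_y" (degrees; the focal length in pixels is half the picture's height over the tangent of half this angle, whatever the lens; pixels are square), "cx", "cy" (the principal point, pixels), "distortion" ([k1, k2, p1, p2, k3] as OpenCV has them; the pictures are not rectified), "world_from_camera" (4x4, takes a point from camera to world coordinates). Camera axes: x right, y up, looking along -z (the intrinsics and any distortion apply to the point x, -y, -z); pixel columns grow to the right and rows downward; lengths in m; the calibration is good to about 2 mm. A picture is of the moment at which its call begins. There is no depth.
- r.hand_in(): hands the job in; it is judged then, once.
The state is a dict: "time_s": time; "q": joint angles; "joint_velocities": joint speeds; "tau": joint torques, N m; "tool_pos": TCP position; "orientation": TCP orientation; "force": force on the tool from outside, world axes, zero at the start; "moment": the same for the moment, N m; "finger_gap": finger opening in m; "gripper_force": force on a finger pad.
Only numpy, scipy, OpenCV 4.12 (cv2) and the standard library are available. Lean on these libraries where they do the work, as an engineer would, in place of code of your own. Each camera call takes 0.05 s, during which the arm holds its last target. There are 200 camera calls.

## Working session

There is one attempt and no reset: what is moved stays moved. The work goes in short steps, Python scripts to look and compute and a tool call to move; the robot and the scene stay as the last step left them, time stands still between calls to the robot, and variables do not carry over. Pictures are saved under pics/ and viewed, at most 10 in all, crops included, and the job is handed in when it is done.

Besides the shell and the picture viewer there is one more tool, called after "Emit:" by a JSON object that holds its "fn" and its "kwargs". drive_tool: Moves the arm, as the interface text tells. Its arguments: {"type":"object","properties":{"commands":{"type":"array"},"grip_force":{"type":"number"}},"required":["commands"]}

```bash
mkdir -p pics; ls; python3 - <<'E'
from cell import r
import cv2,numpy as np,pickle
for n in("top","side"):
    c=r.read_camera(n); cv2.imwrite(f"pics/{n}0.png",c["image"]); pickle.dump(c,open(f"{n}0.pkl","wb"))
    print(n,c["fov_y"],c["cx"],c["cy"],c["distortion"]); print(np.round(c["world_from_camera"],3))
o=r.observe(); print(r.pinch_z,o)
E
```

```text
pics
top 55.17273268320085 284.4224312234357 215.4277378176642 [-0.00185464  0.          0.          0.          0.        ]
[[-0.018  0.993 -0.12   0.361]
 [-1.    -0.016  0.02   0.018]
 [ 0.018  0.12   0.993  1.034]
 [ 0.     0.     0.     1.   ]]
side 44.07770541033136 284.5334812454688 208.25212694821056 [-0.18471557  0.          0.          0.          0.        ]
[[-0.987  0.143 -0.076  0.38 ]
 [-0.161 -0.822  0.546  0.681]
 [ 0.016  0.551  0.834  1.107]
 [ 0.     0.     0.     1.   ]]
0.0187 {'time_s': 0.1, 'q': array([ 1.16222840e+00,  1.16453807e-01,  1.44220773e+00, -2.55588978e-05,
        1.58398275e+00, -3.77989495e-02]), 'joint_velocities': array([ 7.25197199e-04, -1.78859167e-03, -9.14683136e-04, -2.87078172e-04,
        1.04481463e-03, -3.65808599e-05]), 'tau': array([ 2.09668004e-03, -7.33669138e+01, -6.33787966e+01,  3.14815259e-05,
        5.20362606e-03, -5.20667345e-05]), 'tool_pos': array([0.24452205, 0.62897312, 0.23061959]), 'orientation': array([-1.03920923e-04,  1.84324580e-01,  9.82865287e-01, -5.15606502e-04]), 'force': array([ 0.60933751,  0.65823192, -0.69444139]), 'moment': array([ 0.02251611, -0.01892588, -0.0228758 ]), 'gripper_force': 0.0, 'finger_gap': 0.08555319952362601}
```

View pics/top0.png

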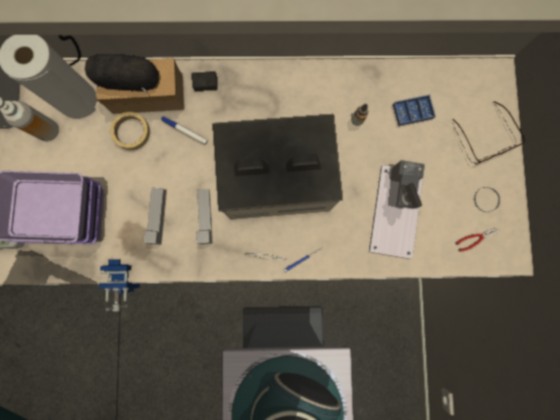

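View pics/side0.png

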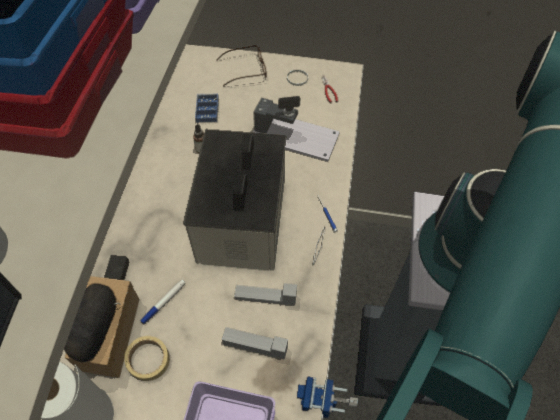

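The top view shows the two blocks at about (155,215) and (204,215), the fixture at (400,210), and a big dark box between them. I'll zoom in on both.

```bash
cat > h.py <<'E'
import cv2,numpy as np,pickle
from cell import r
def K(c):
    f=c["image"].shape[0]/2/np.tan(np.radians(c["fov_y"]/2)); return np.array([[f,0,c["cx"]],[0,f,c["cy"]],[0,0,1]])
def rays(c,uv):
    p=cv2.undistortPoints(np.array(uv,float).reshape(-1,1,2),K(c),np.array(c["distortion"])).reshape(-1,2)
    d=np.c_[p[:,0],-p[:,1],-np.ones(len(p))]@c["world_from_camera"][:3,:3].T
    return c["world_from_camera"][:3,3],d
def onz(c,uv,z):
    o,d=rays(c,uv); return o+d*((z-o[2])/d[:,2])[:,None]
def proj(c,X):
    R=c["world_from_camera"][:3,:3];t=c["world_from_camera"][:3,3]
    p=(np.array(X,float)-t)@R; p=p*[1,-1,-1]
    return cv2.projectPoints(p.reshape(-1,1,3),np.zeros(3),np.zeros(3),K(c),np.array(c["distortion"]))[0].reshape(-1,2)
def crop(c,x0,y0,w,h,s): return cv2.resize(c["image"][y0:y0+h,x0:x0+w],None,fx=s,fy=s,interpolation=cv2.INTER_CUBIC)
E
python3 - <<'E'
from h import *
t=pickle.load(open("top0.pkl","rb"));s=pickle.load(open("side0.pkl","rb"))
a=np.hstack([crop(t,135,175,90,80,4),crop(t,360,150,90,120,4)[:320*1]]) if 0 else None
A=np.zeros((600,800,3),np.uint8)
def put(im,x,y): A[y:y+im.shape[0],x:x+im.shape[1]]=im
put(crop(t,130,180,85,70,4),0,0)
put(crop(s,210,280,90,80,4),0,280)
put(crop(t,362,152,70,110,3),400,0) if 0 else None
put(crop(t,362,152,70,70,5)[:330],380,0)
put(crop(s,240,88,105,75,4)[:,:400],380,350-50) if 0 else put(crop(s,240,88,105,65,4),380,335)
cv2.imwrite("pics/crop0.png",A)
E
```

```text
(no output)
```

View pics/crop0.png

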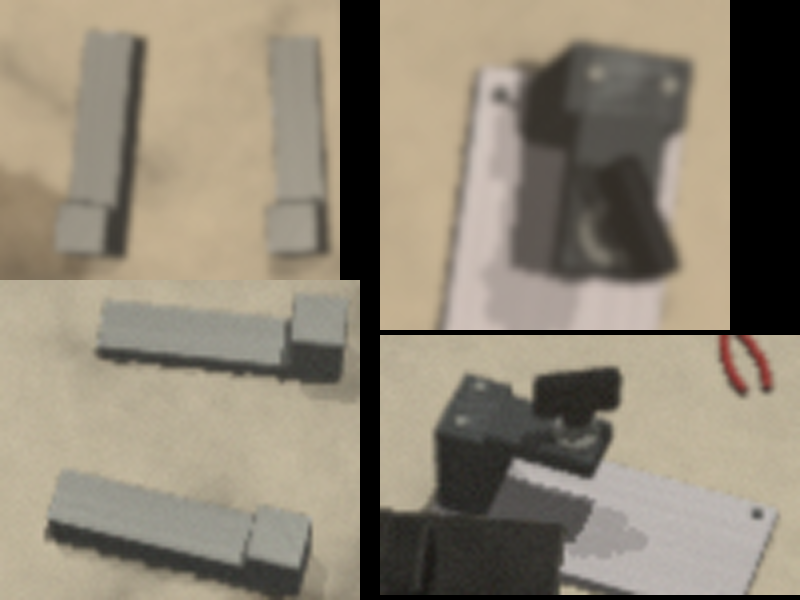

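The left block in the top view, which is the lower one in the side view, has only a small step from head to tongue, so it is the thick one. Next I compute the positions.

```bash
python3 - <<'E'
from h import *
np.set_printoptions(precision=4,suppress=True)
t=pickle.load(open("top0.pkl","rb"));s=pickle.load(open("side0.pkl","rb"))
T=lambda L:[(130+x/4-.37,180+y/4-.37) for x,y in L]
S=lambda L:[(210+x/4-.37,280+(y-280)/4-.37) for x,y in L]
head=onz(t,T([(58,203),(108,203),(104,254),(54,252)]),.054);print("head top",head,head.mean(0))
ton=onz(t,T([(87,33),(132,35),(118,203),(72,203)]),.036);print("tongue",ton)
hs=onz(s,S([(258,508),(312,515),(302,567),(245,557)]),.054);print("side head",hs.mean(0),hs)
tsd=onz(s,S([(64,470),(47,520),(240,560),(257,510)]),.036);print("side tongue",tsd)
def plate(c):
    B,G,R=[c["image"][...,i].astype(int) for i in range(3)]
    return ((R-B<25)&(R>120)).astype(np.uint8)
for n,c,roi in(("top",t,(365,155,70,110)),("side",s,(255,110,95,60))):
    m=np.zeros(c["image"].shape[:2],np.uint8);x,y,w,h=roi
    m[y:y+h,x:x+w]=plate(c)[y:y+h,x:x+w]
    cs=max(cv2.findContours(m,0,1)[0],key=cv2.contourArea);
    ap=cv2.approxPolyDP(cs,2.5,True).reshape(-1,2)
    W=onz(c,ap,.012);print(n,cv2.contourArea(cs));print(np.c_[ap,W])
H=lambda L:[(362+(x-380)/5-.4,152+y/5-.4) for x,y in L]
print("bar top",onz(t,H([(607,172),(640,156),(678,262)]),.146))
HS=lambda L:[(240+(x-380)/4-.37,88+(y-335)/4-.37) for x,y in L]
print("bar side",onz(s,HS([(535,377),(618,370),(621,400),(537,413)]),.146))
for n,c in(("t",t),("s",s)):
    print(n)
E
```

```text
head top [[0.4478 0.3402 0.054 ]
 [0.4473 0.31   0.054 ]
 [0.4163 0.3118 0.054 ]
 [0.4181 0.3419 0.054 ]] [0.4324 0.326  0.054 ]
tongue [[0.556  0.3306 0.036 ]
 [0.5543 0.3025 0.036 ]
 [0.4488 0.3092 0.036 ]
 [0.4492 0.3375 0.036 ]]
side head [0.4317 0.3298 0.054 ] [[0.4454 0.316  0.054 ]
 [0.4166 0.3151 0.054 ]
 [0.4172 0.3441 0.054 ]
 [0.4475 0.3438 0.054 ]]
side tongue [[0.5538 0.3067 0.036 ]
 [0.5567 0.3361 0.036 ]
 [0.4509 0.3401 0.036 ]
 [0.4468 0.311  0.036 ]]
top 2372.0
[[382.     166.       0.6099  -0.2594   0.012 ]
 [370.     251.       0.3894  -0.2182   0.012 ]
 [410.     257.       0.3724  -0.3197   0.012 ]
 [418.     207.       0.5004  -0.3477   0.012 ]
 [397.     208.       0.4987  -0.293    0.012 ]
 [388.     204.       0.5095  -0.2702   0.012 ]
 [390.     165.       0.6123  -0.2805   0.012 ]]
side 1408.5
[[273.     119.       0.5622  -0.3336   0.012 ]
 [272.     122.       0.563   -0.3215   0.012 ]
 [293.     130.       0.4992  -0.3017   0.012 ]
 [286.     140.       0.5127  -0.2613   0.012 ]
 [286.     147.       0.5086  -0.2362   0.012 ]
 [329.     159.       0.3869  -0.2148   0.012 ]
 [338.     131.       0.3731  -0.3209   0.012 ]
 [296.     119.       0.4971  -0.3452   0.012 ]
 [292.     124.       0.5055  -0.3239   0.012 ]]
bar top [[ 0.5303 -0.2775  0.146 ]
 [ 0.5375 -0.2929  0.146 ]
 [ 0.4888 -0.3073  0.146 ]]
bar side [[ 0.5392 -0.2853  0.146 ]
 [ 0.4868 -0.3014  0.146 ]
 [ 0.4809 -0.2744  0.146 ]
 [ 0.5324 -0.2532  0.146 ]]
t
s
```

```bash
cat >> h.py <<'E'
from scipy.spatial.transform import Rotation as Ro
def plan(p,yaw=None):
    """TCP target p, yaw of tool y (tool down) -> fractions"""
    o=r.observe();q=o["orientation"];R=Ro.from_quat(q[[1,2,3,0]]);M=R.as_matrix()
    y=np.arctan2(M[1,1],M[0,1])
    if yaw is None: yaw=y
    c,s=np.cos(yaw),np.sin(yaw)
    G=np.array([[-s*-1*-1,c,0],[c,s,0],[0,0,-1]]).astype(float)
    if np.linalg.det(G)<0: G[:,0]*=-1
    w=(R.inv()*Ro.from_matrix(G)).as_rotvec()
    print("t",round(o["time_s"],2),"tcp",o["tool_pos"].round(4),"yaw",round(y,3),"q",o["q"].round(2),"gap",round(o["finger_gap"],4),"F",o["force"].round(1),"M",o["moment"].round(2))
    print(" shift",(M.T@(np.array(p)-o["tool_pos"])/.25).round(3),"turn",(w/(np.pi/4)).round(3))
E
python3 - <<'E'
from h import *
np.set_printoptions(precision=4,suppress=True)
t=pickle.load(open("top0.pkl","rb"));s=pickle.load(open("side0.pkl","rb"))
b=onz(s,[(276,268),(190,257)],0);print("box bottom",b)
o,d=rays(s,[(278,237)]);k=((b[0]-o)[:2]@d[0][:2])/(d[0][:2]@d[0][:2]);print("top",o+k*d[0])
print("top view bottom",onz(t,[(218,216),(342,206)],0), "top edge",onz(t,[(214,123),(335,116),(340,200),(217,206)],.12))
c,sn=np.cos(-.055),np.sin(-.055)
g=np.array([.432,.3275])+.012*np.array([c,sn]);print(g)
plan([*g,.12],1.516)
E
```

```text
box bottom [[0.4736 0.128  0.    ]
 [0.6836 0.1349 0.    ]]
top [0.4696 0.1274 0.1466]
top view bottom [[ 0.4867  0.1692  0.    ]
 [ 0.5078 -0.1529  0.    ]] top edge [[ 0.6922  0.1614  0.12  ]
 [ 0.706  -0.124   0.12  ]
 [ 0.5048 -0.1289  0.12  ]
 [ 0.4952  0.1539  0.12  ]]
[0.444  0.3268]
t 0.1 tcp [0.2445 0.629  0.2306] yaw 1.2 q [ 1.16  0.12  1.44 -0.    1.58 -0.04] gap 0.0856 F [ 0.6  0.7 -0.7] M [ 0.02 -0.02 -0.02]
 shift [-1.182 -0.837  0.443] turn [-0.001 -0.    -0.402]
```

Emit:
{"fn": "drive_tool", "kwargs": {"commands": [-0.3,-0.2,0,0,0,-0.1,0,-0.6,-0.4,0,0,0,-0.2,0,-0.85,-0.6,0.05,0,0,-0.3,0,-1,-0.75,0.1,0,0,-0.4,0,-1,-0.8,0.15,0,0,-0.4,0], "grip_force": 120}}

```text
time_s: 0.72
tool_pos: [0.4014, 0.3623, 0.1977]
orientation: [0.0, 0.028, 1.0, 0.0]
force: [0.5, 0.4, 0.6]
finger_gap: 0.0853
gripper_force: 0.0
```

```bash
python3 - <<'E'
from h import *
plan([.444,.3268,.10],1.516)
E
```

```text
t 0.72 tcp [0.4014 0.3623 0.1977] yaw 1.515 q [ 0.69 -0.17  1.77 -0.    1.53 -0.83] gap 0.0853 F [0.5 0.4 0.6] M [-0.02  0.03 -0.01]
 shift [-0.178 -0.133  0.391] turn [ 0.001  0.001 -0.001]
```

Emit:
{"fn": "drive_tool", "kwargs": {"commands": [-0.08,-0.05,0.1,0,0,0,0,-0.16,-0.09,0.25,0,0,0,0,-0.16,-0.09,0.37,0,0,0,0,-0.16,-0.09,0.37,0,0,0,0,-0.16,-0.09,0.37,0,0,0,0]}}

```text
time_s: 1.35
tool_pos: [0.4394, 0.3398, 0.1065]
orientation: [0.0, 0.028, 1.0, 0.0]
force: [-0.2, -0.0, 0.3]
finger_gap: 0.0856
gripper_force: 0.0
```

```bash
python3 - <<'E'
from h import *
plan([.444,.3268,.0115],1.516)
t=r.read_camera("top");s=r.read_camera("side")
A=np.zeros((320,800,3),np.uint8);A[:,:400]=crop(t,130,180,100,80,4);A[:,400:]=crop(s,215,285,100,80,4);cv2.imwrite("pics/near.png",A)
E
```

```text
t 1.35 tcp [0.4394 0.3398 0.1065] yaw 1.514 q [ 0.61 -0.08  1.85  0.    1.38 -0.9 ] gap 0.0856 F [-0.2 -0.   0.3] M [ 0.01 -0.03  0.  ]
 shift [-0.021 -0.051  0.38 ] turn [ 0.001  0.001 -0.002]
```

View pics/near.png

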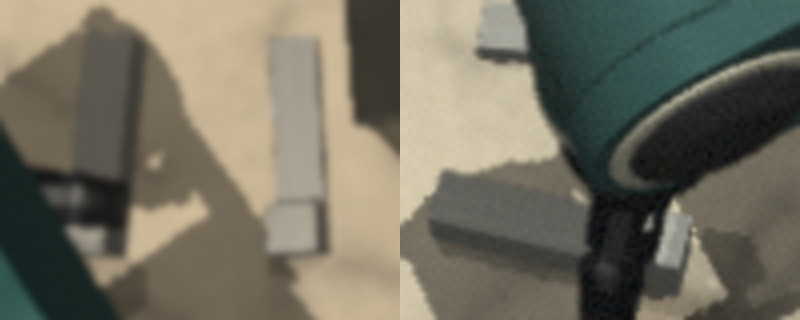

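The fingers straddle the head/tongue junction of the thick block, so I descend.

Emit:
{"fn": "drive_tool", "kwargs": {"commands": [-0.02,-0.05,0,0,0,0,0,-0.02,-0.05,0.15,0,0,0,0,-0.02,-0.05,0.3,0,0,0,0,-0.02,-0.05,0.37,0,0,0,0,-0.02,-0.05,0.37,0,0,0,0]}}

```text
time_s: 2.08
tool_pos: [0.4434, 0.3262, 0.0124]
orientation: [-0.0, 0.028, 1.0, -0.0]
force: [0.7, -0.2, 0.6]
finger_gap: 0.0854
gripper_force: 0.0
```

Emit:
{"fn": "drive_tool", "kwargs": {"commands": [0,0,0,0,0,0,0,0,0,0,0,0,0,0.3,0,0,0,0,0,0,0.7,0,0,0,0,0,0,1,0,0,0,0,0,0,1], "grip_force": 120}}

```text
time_s: 2.7
tool_pos: [0.4438, 0.3268, 0.0134]
orientation: [0.0, 0.028, 1.0, 0.0]
force: [-1.6, -0.3, 4.9]
finger_gap: 0.0284
gripper_force: 118.8
```

Emit:
{"fn": "drive_tool", "kwargs": {"commands": [0,0,0,0,0,0,1,0,0,0,0,0,0,1,0,0,0,0,0,0,1,0,0,0,0,0,0,1,0,0,0,0,0,0,1]}}

```text
time_s: 3.32
tool_pos: [0.4438, 0.3268, 0.0134]
orientation: [0.0, 0.028, 1.0, 0.0]
force: [-1.6, -0.5, 5.5]
finger_gap: 0.0284
gripper_force: 118.8
```

```bash
python3 - <<'E'
from h import *
plan([.444,.3268,.0115],1.516)
E
```

```text
t 3.33 tcp [0.4438 0.3268 0.0134] yaw 1.514 q [ 0.59 -0.    1.93  0.    1.21 -0.93] gap 0.0284 F [-1.6 -0.5  5.5] M [-0.18  0.19 -0.06]
 shift [-0.001 -0.     0.008] turn [ 0.001  0.001 -0.002]
```

Emit:
{"fn": "drive_tool", "kwargs": {"commands": [0,0,-0.1,0,0,0,1,0,0,-0.3,0,0,0,1,0,0,-0.5,0,0,0,1,0.1,0,-0.7,0,0,0,1,0.2,0,-0.85,0,0,0,1]}}

```text
time_s: 3.95
tool_pos: [0.393, 0.3294, 0.2273]
orientation: [0.0, 0.029, 1.0, 0.0]
force: [0.2, 0.0, -1.1]
finger_gap: 0.0283
gripper_force: 118.3
```

Emit:
{"fn": "drive_tool", "kwargs": {"commands": [0,0,0,0,0,0,1,0,0,0,0,0,0,1,0,0,0,0,0,0,1,0,0,0,0,0,0,1,0,0,0,0,0,0,1]}}

```text
time_s: 4.58
tool_pos: [0.3937, 0.3293, 0.2247]
orientation: [-0.0, 0.028, 1.0, -0.0]
force: [-0.0, -0.0, -1.5]
finger_gap: 0.0285
gripper_force: 118.3
```

```bash
python3 - <<'E'
from h import *
S=np.array([.512,-.2925]);u=np.array([np.cos(.175),-np.sin(.175)])
print(S+u*(-.172+.012),S+u*(-.110+.012))
plan([*(S+u*(-.160)),.22],np.pi/2-.175)
plan([.39,.07,.22],np.pi/2-.11)
s=r.read_camera("side");cv2.imwrite("pics/held.png",s["image"])
E
```

```text
[ 0.35444375 -0.2646427 ] [ 0.4154968 -0.2754374]
t 4.58 tcp [0.3937 0.3293 0.2247] yaw 1.514 q [ 0.65 -0.24  1.79 -0.    1.59 -0.87] gap 0.0285 F [-0.  -0.  -1.5] M [ 0.01 -0.03  0.01]
 shift [ 0.022 -2.381  0.02 ] turn [-0.001 -0.001  0.15 ]
t 4.58 tcp [0.3937 0.3293 0.2247] yaw 1.514 q [ 0.65 -0.24  1.79 -0.    1.59 -0.87] gap 0.0285 F [-0.  -0.  -1.5] M [ 0.01 -0.03  0.01]
 shift [-0.044 -1.036  0.019] turn [-0.001 -0.001  0.068]
```

View pics/held.png

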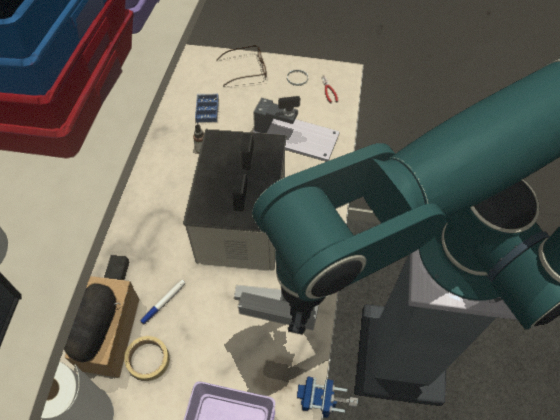

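The block is held level with the tongue pointing ahead. I carry it across now.

Emit:
{"fn": "drive_tool", "kwargs": {"commands": [0,-0.2,0,0,0,0,1,0,-0.4,0,0,0,0.02,1,0,-0.6,0,0,0,0.04,1,0,-0.8,0,0,0,0.05,1,0,-1,0,0,0,0.07,1]}}

```text
time_s: 5.25
tool_pos: [0.379, 0.0784, 0.2253]
orientation: [0.0, 0.056, 0.998, 0.0]
force: [0.1, -0.2, -2.2]
finger_gap: 0.0286
gripper_force: 118.8
```

Emit:
{"fn": "drive_tool", "kwargs": {"commands": [0,-0.2,0,0,0,0,1,0,-0.4,0,0,0,0.02,1,0,-0.6,0,0,0,0.04,1,0,-0.8,0,0,0,0.05,1,0,-0.95,0,0,0,0.08,1]}}

```text
time_s: 5.88
tool_pos: [0.3524, -0.1581, 0.2253]
orientation: [0.0, 0.088, 0.996, -0.0]
force: [0.3, 0.8, -1.9]
finger_gap: 0.0289
gripper_force: 118.9
```

Emit:
{"fn": "drive_tool", "kwargs": {"commands": [0,-0.05,0,0,0,0,1,0,-0.1,0,0,0,0,1,0,-0.15,0,0,0,0,1,0,-0.15,0,0,0,0,1,0,-0.15,0,0,0,0,1]}}

```text
time_s: 6.5
tool_pos: [0.3466, -0.1927, 0.2253]
orientation: [0.0, 0.087, 0.996, 0.0]
force: [0.8, 0.1, -2.2]
finger_gap: 0.0287
gripper_force: 119.0
```

```bash
python3 - <<'E'
from h import *
plan([.3545,-.2646,.065],np.pi/2-.175)
E
```

```text
t 6.5 tcp [ 0.3466 -0.1927  0.2253] yaw 1.397 q [-0.57 -0.52  2.    0.    1.67 -1.97] gap 0.0287 F [ 0.8  0.1 -2.2] M [0.01 0.02 0.01]
 shift [-0.081 -0.278  0.641] turn [0.    0.    0.001]
```

Emit:
{"fn": "drive_tool", "kwargs": {"commands": [-0.03,-0.14,0,0,0,0,1,-0.08,-0.28,0.1,0,0,0,1,-0.08,-0.28,0.3,0,0,0,1,-0.08,-0.28,0.5,0,0,0,1,-0.08,-0.28,0.6,0,0,0,1]}}

```text
time_s: 7.12
tool_pos: [0.3534, -0.2644, 0.0726]
orientation: [-0.001, 0.087, 0.996, 0.001]
force: [0.0, -0.7, -1.6]
finger_gap: 0.0284
gripper_force: 119.2
```

Emit:
{"fn": "drive_tool", "kwargs": {"commands": [0,0,0.02,0,0,0,1,0,0,0.04,0,0,0,1,0,0,0.04,0,0,0,1,0,0,0.04,0,0,0,1,0,0,0.04,0,0,0,1]}}

```text
time_s: 7.75
tool_pos: [0.3542, -0.2657, 0.0658]
orientation: [0.0, 0.087, 0.996, -0.0]
force: [-0.4, -0.3, -1.9]
finger_gap: 0.0286
gripper_force: 119.2
```

```bash
python3 - <<'E'
from h import *
plan([.3545,-.2646,.027],np.pi/2-.175)
t=r.read_camera("top");s=r.read_camera("side")
pickle.dump((t,s),open("near.pkl","wb"))
A=np.zeros((480,800,3),np.uint8);A[:,:320]=crop(t,355,150,80,120,4);A[:320,320:800]=crop(s,250,95,120,80,4);cv2.imwrite("pics/near2.png",A)
E
```

```text
t 7.75 tcp [ 0.3542 -0.2657  0.0658] yaw 1.396 q [-0.7  -0.32  2.12 -0.    1.34 -2.1 ] gap 0.0286 F [-0.4 -0.3 -1.9] M [-0.06 -0.05 -0.03]
 shift [-0.     0.005  0.155] turn [-0.001  0.001  0.001]
```

View pics/near2.png

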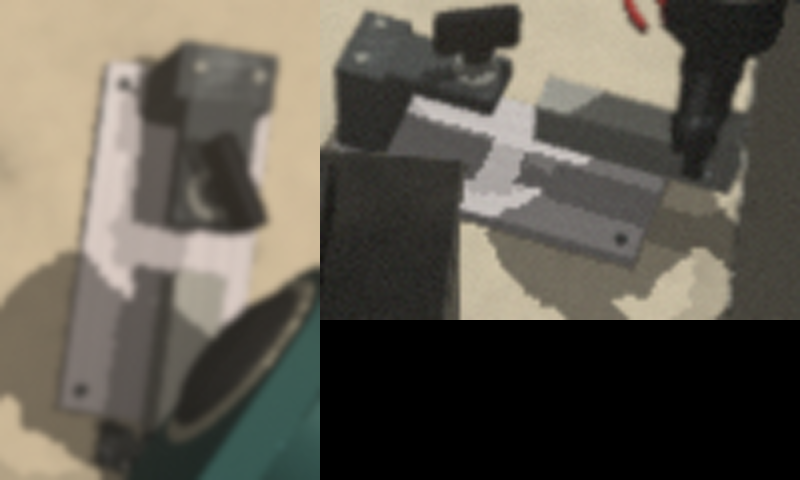

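```bash
python3 - <<'E'
from h import *
np.set_printoptions(precision=4,suppress=True)
t,s=pickle.load(open("near.pkl","rb"))
e=onz(t,[(355+x/4-.37,150+y/4-.37) for x,y in[(172,270),(223,270),(172,400)]],.088)
e2=onz(s,[(250+(x-320)/4-.37,95+y/4-.37) for x,y in[(550,76),(537,108),(690,150)]],.088)
S=np.array([.512,-.2925]);u=np.array([np.cos(.175),-np.sin(.175)]);v=np.array([-u[1],u[0]])
for x in np.r_[e,e2]: print(x,(x[:2]-S)@u,(x[:2]-S)@v)
# plate features at z=.012 in seat frame
for x in onz(t,[(355+x/4-.37,150+y/4-.37) for x,y in[(80,390),(125,84),(57,406),(105,62)]],.012): print("plate",(x[:2]-S)@u,(x[:2]-S)@v)
for x in onz(s,[(250+(x-320)/4-.37,95+y/4-.37) for x,y in[(620,239),(636,268),(667,183)]],.012): print("plateS",(x[:2]-S)@u,(x[:2]-S)@v)
for x in onz(t,[(355+x/4-.37,150+y/4-.37) for x,y in[(190,42),(278,60),(172,228),(252,232)]],.09): print("arm",(x[:2]-S)@u,(x[:2]-S)@v)
E
```

```text
[ 0.4665 -0.2702  0.088 ] -0.048729967373339 0.01401731410538947
[ 0.466  -0.3008  0.088 ] -0.04389374336868401 -0.016143948717959506
[ 0.3894 -0.2662  0.088 ] -0.12535652280563506 0.00454855366858933
[ 0.4624 -0.299   0.088 ] -0.04773922313261306 -0.015057447529249231
[ 0.4669 -0.2683  0.088 ] -0.04861474725008885 0.016027458580857783
[ 0.3624 -0.2493  0.088 ] -0.1548061716964949 0.01645584051816297
plate -0.12203494206655524 0.04139974159897909
plate 0.08006015713088313 0.038080013155596906
plate -0.134408482747387 0.05458808732831628
plate 0.09251440539795125 0.05288324177127812
plateS -0.12082731732938003 0.043295181721693915
plateS -0.13832000795300314 0.06382071443719231
plateS -0.13717439551962285 -0.016631861020775966
arm 0.09051625148758179 0.02079006907316968
arm 0.0880591022631488 -0.03336443343446902
arm -0.024030132812971595 0.017669774246311207
arm -0.018804308979740263 -0.029987588903486864
```

The tongue end sits at -47 mm and centred, as planned. I lower to just above the plate and slide in.

Emit:
{"fn": "drive_tool", "kwargs": {"commands": [0,0,0.04,0,0,0,1,0,0,0.08,0,0,0,1,0,0,0.12,0,0,0,1,0,0,0.15,0,0,0,1,0,0,0.15,0,0,0,1]}}

```text
time_s: 8.48
tool_pos: [0.3537, -0.2653, 0.027]
orientation: [-0.0, 0.087, 0.996, 0.0]
force: [1.1, 0.1, -2.7]
finger_gap: 0.0287
gripper_force: 119.2
```

Emit:
{"fn": "drive_tool", "kwargs": {"commands": [-0.04,0,0,0,0,0,1,-0.08,0,0,0,0,0,1,-0.12,0,0,0,0,0,1,-0.12,0,0,0,0,0,1,-0.12,0,0,0,0,0,1]}}

```text
time_s: 9.1
tool_pos: [0.3835, -0.2706, 0.0276]
orientation: [-0.0, 0.087, 0.996, 0.0]
force: [-0.5, 0.0, -1.6]
finger_gap: 0.0288
gripper_force: 119.2
```

```bash
python3 - <<'E'
from h import *
plan([.4155,-.2754,.027],np.pi/2-.175)
E
```

```text
t 9.1 tcp [ 0.3835 -0.2706  0.0276] yaw 1.397 q [-0.67 -0.21  2.1  -0.    1.26 -2.07] gap 0.0288 F [-0.5  0.  -1.6] M [ 0.01 -0.01 -0.05]
 shift [-0.13   0.003  0.002] turn [ 0.    -0.001  0.001]
```

Emit:
{"fn": "drive_tool", "kwargs": {"commands": [-0.04,0,0,0,0,0,1,-0.08,0,0,0,0,0,1,-0.12,0,0,0,0,0,1,-0.13,0,0,0,0,0,1,-0.13,0,0,0,0,0,1]}}

```text
time_s: 9.72
tool_pos: [0.4156, -0.2763, 0.0276]
orientation: [-0.0, 0.087, 0.996, 0.0]
force: [-0.4, -0.1, -1.5]
finger_gap: 0.0289
gripper_force: 119.2
```

Emit:
{"fn": "drive_tool", "kwargs": {"commands": [0,0,0.003,0,0,0,1,0,0,0.006,0,0,0,1,0,0,0.008,0,0,0,1,0,0,0.009,0,0,0,1,0,0,0.009,0,0,0,1]}}

```text
time_s: 10.35
tool_pos: [0.4155, -0.2764, 0.0255]
orientation: [-0.0, 0.087, 0.996, 0.0]
force: [1.0, -0.2, -1.3]
finger_gap: 0.0284
gripper_force: 119.2
```

```bash
python3 - <<'E'
from h import *
plan([.4155,-.2754,.0254],np.pi/2-.175)
t=r.read_camera("top");s=r.read_camera("side")
pickle.dump((t,s),open("in.pkl","wb"))
A=np.zeros((480,800,3),np.uint8);A[:,:320]=crop(t,355,150,80,120,4);A[:320,320:800]=crop(s,250,95,120,80,4);cv2.imwrite("pics/in.png",A)
E
```

```text
t 10.35 tcp [ 0.4155 -0.2764  0.0255] yaw 1.396 q [-0.64 -0.14  2.04 -0.    1.24 -2.03] gap 0.0284 F [ 1.  -0.2 -1.3] M [ 0.    0.03 -0.03]
 shift [0.001 0.004 0.   ] turn [ 0.    -0.     0.001]
```

View pics/in.png

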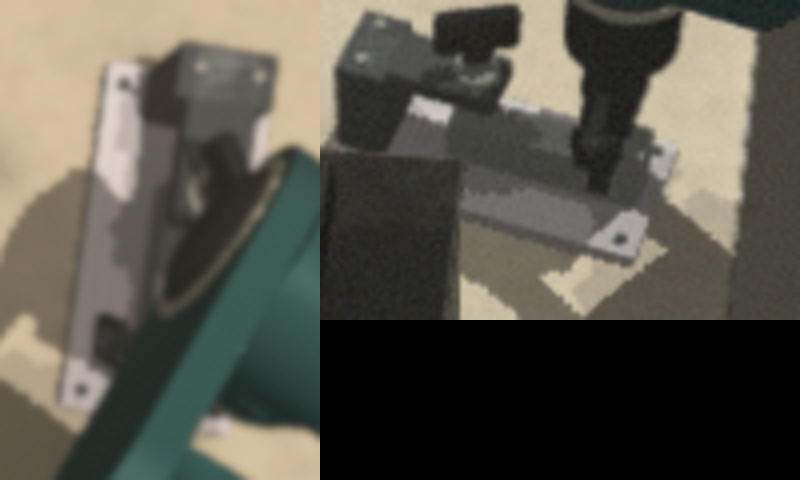

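The block is under the nose, with no contact on the foot. I set it down and let go.

Emit:
{"fn": "drive_tool", "kwargs": {"commands": [0,0,0.002,0,0,0,1,0,0,0.004,0,0,0,1,0,0,0.005,0,0,0,1,0,0,0.005,0,0,0,1,0,0,0.005,0,0,0,1]}}

```text
time_s: 11.08
tool_pos: [0.4157, -0.2765, 0.0254]
orientation: [0.0, 0.087, 0.996, -0.0]
force: [-6.7, 4.3, 14.0]
finger_gap: 0.0288
gripper_force: 120.9
```

Emit:
{"fn": "drive_tool", "kwargs": {"commands": [0,0,0,0,0,0,0.9,0,0,0,0,0,0,0.5,0,0,0,0,0,0,0,0,0,0,0,0,0,0,0,0,0,0,0,0,0]}}

```text
time_s: 11.7
tool_pos: [0.4156, -0.2764, 0.0242]
orientation: [-0.0, 0.087, 0.996, -0.0]
force: [-1.0, -0.0, -1.0]
finger_gap: 0.0852
gripper_force: 0.0
```

Emit:
{"fn": "drive_tool", "kwargs": {"commands": [0,0,0,0,0,0,0,0,0,-0.1,0,0,0,0,0,0,-0.3,0,0,0,0,0,0,-0.5,0,0,0,0,0.2,0,-0.7,0,0,0,0]}}

```text
time_s: 12.32
tool_pos: [0.3725, -0.2687, 0.1951]
orientation: [0.0, 0.086, 0.996, 0.0]
force: [0.6, -0.6, 0.7]
finger_gap: 0.0853
gripper_force: 0.0
```

Emit:
{"fn": "drive_tool", "kwargs": {"commands": [0.2,0.2,0,0,0,0,0,0.2,0.4,0,0,0,0,0,0.2,0.7,0,0,0,0,0,0.2,0.8,0,0,0,0,0,0.2,0.8,0,0,0,0,0]}}

```text
time_s: 12.95
tool_pos: [0.3577, -0.0611, 0.1937]
orientation: [0.0, 0.085, 0.996, 0.0]
force: [0.1, -1.1, -0.8]
finger_gap: 0.0853
gripper_force: 0.0
```

```bash
python3 - <<'E'
from h import *
plan([.512,-.2925,.20],np.pi/2+.29)
t=r.read_camera("top");s=r.read_camera("side")
pickle.dump((t,s),open("out.pkl","wb"))
A=np.zeros((480,800,3),np.uint8);A[:,:320]=crop(t,355,150,80,120,4);A[:320,320:800]=crop(s,250,95,120,80,4);cv2.imwrite("pics/out.png",A)
E
```

```text
t 12.95 tcp [ 0.3577 -0.0611  0.1937] yaw 1.4 q [-0.24 -0.61  2.1   0.    1.65 -1.64] gap 0.0853 F [ 0.1 -1.1 -0.8] M [-0.05 -0.05  0.05]
 shift [-0.765 -0.807 -0.025] turn [-0.     0.001 -0.586]
```

View pics/out.png

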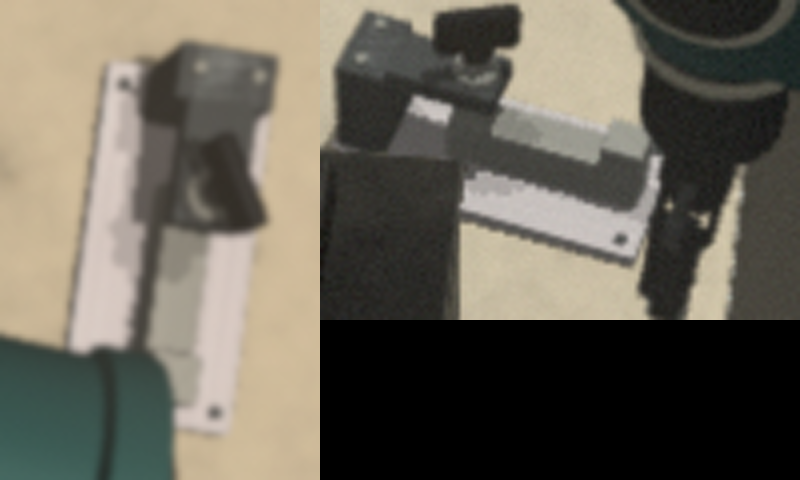

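The block sits straight on the plate and the screw foot is clear of it. I go over the driver handle, and also check the block's position numerically.

Emit:
{"fn": "drive_tool", "kwargs": {"commands": [0,-0.2,0,0,0,-0.1,0,-0.1,-0.4,-0.02,0,0,-0.2,0,-0.3,-0.6,-0.03,0,0,-0.35,0,-0.5,-0.75,-0.03,0,0,-0.5,0,-0.7,-0.8,-0.03,0,0,-0.58,0], "grip_force": 40}}

```text
time_s: 13.68
tool_pos: [0.4951, -0.2946, 0.2005]
orientation: [-0.0, -0.139, 0.99, -0.0]
force: [-0.6, 0.7, 0.5]
finger_gap: 0.0853
gripper_force: 0.0
```

Emit:
{"fn": "drive_tool", "kwargs": {"commands": [0,0,0,0,0,0,0,0,0,0,0,0,0,0,0,0,0,0,0,0,0,0,0,0,0,0,0,0,0,0,0,0,0,0,0]}}

```text
time_s: 14.3
tool_pos: [0.4948, -0.2902, 0.2016]
orientation: [0.0, -0.14, 0.99, -0.0]
force: [0.3, 0.9, 0.4]
finger_gap: 0.0855
gripper_force: 0.0
```

```bash
python3 - <<'E'
from h import *
np.set_printoptions(precision=4,suppress=True)
plan([.5115,-.291,.112],np.pi/2+.29)
t,s=pickle.load(open("out.pkl","rb"))
S=np.array([.512,-.2925]);u=np.array([np.cos(.175),-np.sin(.175)]);v=np.array([-u[1],u[0]])
for x in onz(s,[(250+(x-320)/4-.37,95+y/4-.37) for x,y in[(613,120),(652,131),(603,152)]],.066): print("head",(x[:2]-S)@u,(x[:2]-S)@v)
for x in onz(t,[(355+x/4-.37,150+y/4-.37) for x,y in[(198,403),(202,350)]],.066): print("headT",(x[:2]-S)@u,(x[:2]-S)@v)
for c,f,L in((t,lambda x,y:(355+x/4-.37,150+y/4-.37),[(232,133),(268,222)]),(s,lambda x,y:(250+(x-320)/4-.37,95+y/4-.37),[(437,13),(518,5)])):
    x=onz(c,[f(*p) for p in L],.146);d=x[0]-x[1];print("bar",x.mean(0),np.arctan2(d[1],d[0]))
E
```

```text
t 14.3 tcp [ 0.4948 -0.2902  0.2016] yaw 1.852 q [-0.57 -0.1   1.7  -0.    1.53 -2.43] gap 0.0855 F [0.3 0.9 0.4] M [-0.04 -0.02  0.03]
 shift [-0.063 -0.021  0.358] turn [-0.001  0.001 -0.011]
head -0.09507875199780542 -0.011316914030981142
head -0.12281654909808784 -0.010942489040931064
head -0.09717911745414197 0.01891000816426607
headT -0.12286486991235418 -0.017643711827448044
headT -0.09069420248251339 -0.016184594335546844
bar [ 0.5118 -0.2994  0.146 ] 0.329215939931031
bar [ 0.5126 -0.2949  0.146 ] 0.31849217531299484
```

Emit:
{"fn": "drive_tool", "kwargs": {"commands": [-0.06,-0.02,0.05,0,0,-0.02,0,-0.06,-0.02,0.15,0,0,-0.02,0,-0.06,-0.02,0.25,0,0,-0.02,0,-0.06,-0.02,0.35,0,0,-0.02,0,-0.06,-0.02,0.35,0,0,-0.02,0]}}

```text
time_s: 14.92
tool_pos: [0.5106, -0.2903, 0.1109]
orientation: [-0.001, -0.148, 0.989, 0.001]
force: [0.3, -0.2, 0.3]
finger_gap: 0.0852
gripper_force: 0.0
```

```bash
python3 - <<'E'
from h import *
plan([.511,-.291,.113],np.pi/2+.305)
t=r.read_camera("top");s=r.read_camera("side")
A=np.zeros((480,800,3),np.uint8);A[:,:320]=crop(t,355,150,80,120,4);A[:320,320:800]=crop(s,250,65,120,80,4);cv2.imwrite("pics/bar.png",A)
E
```

```text
t 14.93 tcp [ 0.5106 -0.2903  0.1109] yaw 1.868 q [-0.56 -0.01  1.77  0.    1.39 -2.43] gap 0.0852 F [ 0.3 -0.2  0.3] M [-0.02  0.05  0.02]
 shift [-0.001 -0.003 -0.009] turn [ 0.004 -0.003 -0.009]
```

View pics/bar.png

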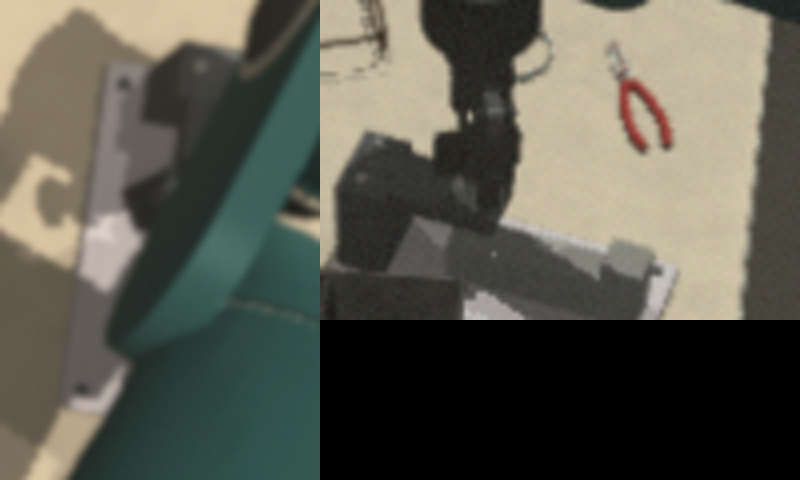

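The fingers straddle the bar, so I close gently.

Emit:
{"fn": "drive_tool", "kwargs": {"commands": [0,0,-0.01,0,0,0,0,0,0,-0.01,0,0,0,0.4,0,0,-0.01,0,0,0,0.8,0,0,-0.01,0,0,0,1,0,0,-0.01,0,0,0,1], "grip_force": 40}}

```text
time_s: 15.65
tool_pos: [0.5114, -0.2935, 0.1167]
orientation: [0.001, -0.148, 0.989, -0.003]
force: [15.7, -48.8, -21.9]
finger_gap: 0.0131
gripper_force: 45.7
```

Emit:
{"fn": "drive_tool", "kwargs": {"commands": [0,0,0,0,0,0,1,0,0,0,0,0,0,1,0,0,0,0,0,0,1,0,0,0,0,0,0,1,0,0,0,0,0,0,1]}}

```text
time_s: 16.27
tool_pos: [0.5115, -0.2938, 0.1165]
orientation: [0.001, -0.147, 0.989, -0.003]
force: [8.2, -25.8, -5.5]
finger_gap: 0.0131
gripper_force: 46.5
```

```bash
python3 - <<'E'
from h import *
plan([.511,-.291,.1135],np.pi/2+.305)
E
```

```text
t 16.27 tcp [ 0.5115 -0.2938  0.1165] yaw 1.867 q [-0.56 -0.02  1.77 -0.    1.39 -2.43] gap 0.0131 F [  8.2 -25.8  -5.5] M [-3.7  -1.18  0.09]
 shift [-0.001  0.012  0.012] turn [-0.008  0.001 -0.012]
```

Emit:
{"fn": "drive_tool", "kwargs": {"commands": [0,-0.008,0,0,0,0,1,0,-0.015,0,0,0,0,1,0,-0.015,0,0,0,0,1,0,-0.015,0,0,0,0,1,0,-0.015,0,0,0,0,1]}}

```text
time_s: 16.9
tool_pos: [0.5117, -0.2942, 0.1164]
orientation: [-0.0, -0.148, 0.989, 0.0]
force: [-5.8, 3.6, 7.3]
finger_gap: 0.0132
gripper_force: 48.7
```

```bash
python3 - <<'E'
from h import *
plan([.511,-.2935,.1135],np.pi/2+.305)
E
```

```text
t 16.9 tcp [ 0.5117 -0.2942  0.1164] yaw 1.868 q [-0.57 -0.01  1.76  0.    1.39 -2.43] gap 0.0132 F [-5.8  3.6  7.3] M [0.98 1.11 0.05]
 shift [0.002 0.004 0.012] turn [ 0.001 -0.001 -0.01 ]
```

Emit:
{"fn": "drive_tool", "kwargs": {"commands": [0,0,0,0,0,0.1,1,0,0,0,0,0,0.2,1,0,0,0,0,0,0.3,1,0,0,0,0,0,0.4,1,0,0,0,0,0,0.5,1]}}

```text
time_s: 17.52
tool_pos: [0.5118, -0.2943, 0.1164]
orientation: [-0.0, 0.049, 0.999, 0.0]
force: [-6.1, 2.8, 6.6]
finger_gap: 0.0133
gripper_force: 48.7
```

Emit:
{"fn": "drive_tool", "kwargs": {"commands": [0,0,0,0,0,0.1,1,0,0,0,0,0,0.2,1,0,0,0,0,0,0.3,1,0,0,0,0,0,0.4,1,0,0,0,0,0,0.5,1]}}

```text
time_s: 18.15
tool_pos: [0.5118, -0.2944, 0.1164]
orientation: [-0.0, 0.243, 0.97, 0.0]
force: [-5.5, 1.7, 6.7]
finger_gap: 0.0134
gripper_force: 48.6
```

Emit:
{"fn": "drive_tool", "kwargs": {"commands": [0,0,0,0,0,0,1,0,0,0,0,0,0,1,0,0,0,0,0,0,1,0,0,0,0,0,0,1,0,0,0,0,0,0,1]}}

```text
time_s: 18.77
tool_pos: [0.5118, -0.2944, 0.1165]
orientation: [-0.0, 0.242, 0.97, 0.0]
force: [-4.6, 2.8, 7.8]
finger_gap: 0.0132
gripper_force: 48.6
```

```bash
python3 - <<'E'
from h import *
plan([.511,-.2935,.1135],1.868-1.19)
E
```

```text
t 18.77 tcp [ 0.5118 -0.2944  0.1165] yaw 1.082 q [-0.57 -0.01  1.76  0.    1.39 -1.65] gap 0.0132 F [-4.6  2.8  7.8] M [ 0.78  0.63 -0.16]
 shift [0.005 0.002 0.012] turn [ 0.    -0.001  0.514]
```

Emit:
{"fn": "drive_tool", "kwargs": {"commands": [0,0,0,0,0,0.1,1,0,0,0,0,0,0.2,1,0,0,0,0,0,0.3,1,0,0,0,0,0,0.4,1,0,0,0,0,0,0.51,1]}}

```text
time_s: 19.4
tool_pos: [0.5118, -0.2945, 0.1164]
orientation: [-0.0, 0.431, 0.902, 0.0]
force: [-6.2, 2.3, 6.1]
finger_gap: 0.0133
gripper_force: 48.6
```

Emit:
{"fn": "drive_tool", "kwargs": {"commands": [0,0,0,0,0,0,1,0,0,0,0,0,0,1,0,0,0,0,0,0,1,0,0,0,0,0,0,0.8,0,0,0,0,0,0,0.5]}}

```text
time_s: 20.02
tool_pos: [0.512, -0.2946, 0.1158]
orientation: [-0.0, 0.43, 0.903, 0.0]
force: [-0.1, -0.6, -0.1]
finger_gap: 0.034
gripper_force: 0.0
```

Emit:
{"fn": "drive_tool", "kwargs": {"commands": [0,0,0,0,0,0,0,0,0,0,0,0,0,0,0,0,0,0,0,0,0,0,0,0,0,0,0,0,0,0,-0.1,0,0,0,0]}}

```text
time_s: 20.65
tool_pos: [0.5113, -0.2942, 0.1394]
orientation: [-0.002, 0.43, 0.903, 0.0]
force: [-0.7, -0.5, 1.1]
finger_gap: 0.0856
gripper_force: 0.0
```

Emit:
{"fn": "drive_tool", "kwargs": {"commands": [0,0,-0.2,0,0,0,0,0,0,-0.4,0,0,0,0,0,0,-0.5,0,0,0,0,0,0,-0.5,0,0,0,0,0,0,-0.5,0,0,0,0]}}

```text
time_s: 21.28
tool_pos: [0.5118, -0.2945, 0.2647]
orientation: [-0.001, 0.43, 0.903, 0.0]
force: [-0.4, 0.8, -0.8]
finger_gap: 0.0856
gripper_force: 0.0
```

```bash
python3 - <<'E'
from h import *
plan([.36,-.0,.26])
E
```

```text
t 21.27 tcp [ 0.5118 -0.2945  0.2647] yaw 0.682 q [-0.57 -0.07  1.58 -0.    1.64 -1.25] gap 0.0856 F [-0.4  0.8 -0.8] M [0.04 0.03 0.01]
 shift [1.297 0.271 0.02 ] turn [-0.001 -0.002 -0.   ]
```

Emit:
{"fn": "drive_tool", "kwargs": {"commands": [0.2,0.05,0,0,0,0,0,0.4,0.1,0,0,0,0,0,0.6,0.15,0,0,0,0,0,0.8,0.2,0,0,0,0,0,1,0.25,0,0,0,0,0]}}

```text
time_s: 21.9
tool_pos: [0.4018, -0.0598, 0.2644]
orientation: [-0.001, 0.43, 0.903, -0.0]
force: [0.8, 0.0, 0.3]
finger_gap: 0.0856
gripper_force: 0.0
```

Emit:
{"fn": "drive_tool", "kwargs": {"commands": [0.1,0,0,0,0,0,0,0.2,0,0,0,0,0,0,0.2,0,0,0,0,0,0,0.2,0,0,0,0,0,0,0.2,0,0,0,0,0,0]}}

```text
time_s: 22.52
tool_pos: [0.3718, -0.0227, 0.2654]
orientation: [-0.0, 0.43, 0.903, -0.0]
force: [0.3, 0.4, 0.4]
finger_gap: 0.0854
gripper_force: 0.0
```

```bash
python3 - <<'E'
from h import *
t=r.read_camera("top");s=r.read_camera("side")
pickle.dump((t,s),open("end.pkl","wb"))
A=np.zeros((480,800,3),np.uint8);A[:,:320]=crop(t,355,150,80,120,4);A[:320,320:800]=crop(s,250,85,120,80,4);cv2.imwrite("pics/end.png",A)
E
```

```text
(no output)
```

View pics/end.png

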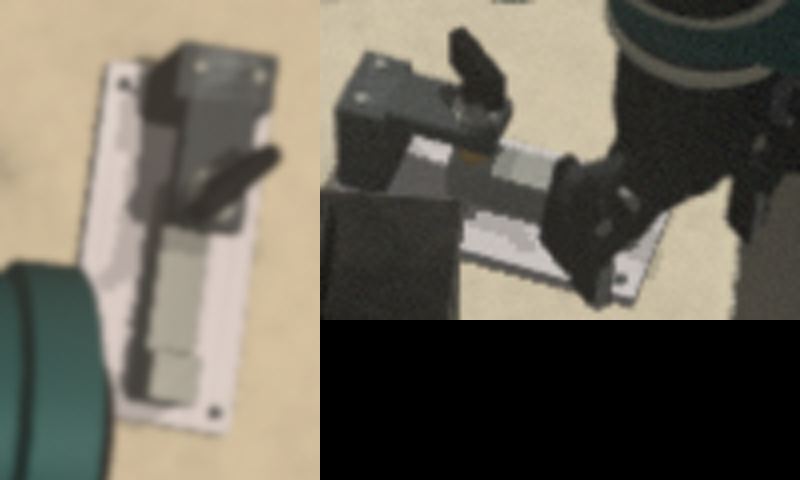

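The bar has turned from +0.31 to about -0.88 rad (1.19 clockwise), the brass foot is down on the block at about (473,155), and the block is unmoved. Hand in after a quick numeric check.

```bash
python3 - <<'E'
from h import *
t,s=pickle.load(open("end.pkl","rb"))
S=np.array([.5118,-.2945]);u=np.array([np.cos(.175),-np.sin(.175)]);v=np.array([-u[1],u[0]])
X=onz(t,[(355+x/4-.37,150+y/4-.37) for x,y in[(148,401),(196,403),(152,350),(202,351)]],.066)
m=((X[:,:2]-S)@np.c_[u,v]).mean(0);print(m)
if abs(m[0]+.11)<.012 and abs(m[1])<.012: print(r.hand_in())
E
```

```text
[-0.10921697  0.00041117]
the job is handed in; nothing more can be done
None
```

The thick block is flat on the base plate under the stop screw, about 1 mm from its target position. I turned the driver 1.19 rad clockwise, which presses the foot in an estimated 2.2–4.6 mm because its start angle wasn't known exactly. The gripper is clear, and I handed the job in at about 22.6 s; no verdict came back.

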